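Shut the guard and switch on the crack tester

ROBOT

A 7-joint arm with a two-finger parallel gripper is mounted at the origin on the work surface. World frame = base frame: x ahead of the robot, y to its left, z up, the work surface at z = 0. Lengths are in m, angles in rad, forces in N, time in s.
With the tool pointing down it reaches from about 0.4 to 0.875 m from the base axis. Payload 6.5 kg.
Tool frame: the origin (TCP) lies between the finger pads; the fingertips stand 19 mm ahead of it and the grasp point (between the pads) is the TCP; z points along the fingers, y is the line along which they close (so a half turn about z gives the same grasp; the last joint's range is limited). The gripper opens to 88 mm and grips with 3 to 60 N. Pads are 18 mm wide; open, the fingers measure 123 mm over their backs; the gripper's body (75 mm by 187 mm) begins 45 mm behind the grasp point.
Start: joints at [1.237, 0.536, -0.004, 1.538, 0.003, 1.067, -0.071], TCP at [0.172, -0.627, 0.258] pointing down, gripper open.
Joint ranges: [-2.7, 2.7], [-0.37, 2.16], [-1.27, 1.26], [0.24, 2.4], [-1.31, 4.45], [0.19, 1.91], [-2.76, 2.76]. Speed limits (rad/s): [2.39, 2.39, 3.14, 3.14, 3.14, 3.14, 3.14].

INTERFACE

Orientations are given as a unit quaternion [w, x, y, z].
In Python, from cell import bot gives the robot as it stands.
- The arm moves only by the tool jog_arm, never from a script. Its argument "deltas" is a list that holds one entry, the list of rows, each a list of 7 numbers: the turn, a rotation vector about the tool's x, y, z in rad, then the shift along the tool's x, y, z in cm, then the finger opening in cm, from 0 to 8.81. In form: [[[wx, wy, wz, dx, dy, dz, grip], ...]]. A call has 1 to 5 rows; each row shifts and turns the commanded pose from where the row before left it, along the tool's axes as they then stand; what a row does not reach is not made up. A row lasts 1/10 s, in which the tool goes at most 50 mm and 8.59 degrees, less where a joint would pass 70% of its speed; a pose out of reach is approached as far as the arm can. A call with a gripper value outside its range is refused whole. The fingers move at their own pace and stop on an object; "squeeze" is the grip in N (left out, the last holds). Time passes only in rows, so rows that do not move let the fingers close. It gives the time, the measured TCP pose, the force, the opening and the grip force at its end, in the units of the state.
- bot.get_state(): the state, without advancing time (a new reading comes with each control period).
- bot.snapshot(name): name is "scene" or "top" or "wrist"; returns (picture, depth): 480x640x3 uint8, red, green, blue; 480x640 float32, m along the optical axis (not along the pixel's ray), 0 where there is no reading.
- bot.camera_model(name): a dict with "mtx" (3x3 intrinsics, pixels), "pose" (4x4, takes a point from camera to world coordinates); the wrist camera has in their place "tool_from_camera" (4x4, takes a point from camera to tool coordinates, whose origin is the TCP and whose axes are the flange's). Camera axes: x right, y up, looking along -z (the intrinsics and any distortion apply to the point x, -y, -z); pixel columns grow to the right and rows downward; lengths in m; the calibration is good to about 2 mm. The wrist camera is an equidistant fisheye: a pixel r from the principal point sees the ray r / f radians off the axis. A picture is of the moment at which its call begins: read the wrist's pose just before it. camera_model takes no time and is no camera call.
- bot.close_job(): hands the job in; it is judged then, once.
Trained networks look in the newest picture that a camera, given by its name, has taken for a name from the list of things; names that differ only in an ending like _2 or _b are one class to them, and where a whole thing is asked for, a point or a joint stands for the part that bears it (a point fixed in the world has none). Each returns a list of dicts, best first, with "p" (0 to 1); they miss things now and then, are a little off and sometimes report something else, mostly with a low value. They report only what shows in the picture. A call takes as long as a camera call. They do not tell look-alikes from the thing itself.
- bot.boxes_of(label, camera): "box" ([left, top, right, bottom] in pixels, round what is visible of it).
- bot.masks_of(label, camera): "mask" (480x640 bool, what is visible of it) and "box" ([left, top, right, bottom] in pixels, round what is visible of it).
The state is a dict: "t": time; "joint_positions": joint angles; "dq": joint speeds; "joint_torque": joint torques, N m; "tcp_pos": TCP position; "ee_rot": TCP orientation; "contact_force": force on the tool from outside, world axes, zero at the start; "wrist_torque": the same for the moment, N m; "grip_width": opening from 0.0 (shut) to 1.0 (fully open); "grip_force": force on a finger pad.
Only numpy, scipy, OpenCV 4.12 (cv2) and the standard library are available. Lean on these libraries where they do the work, as an engineer would, in place of code of your own. Each camera call takes 0.05 s, during which the arm holds its last target. There are 200 camera calls.

TASK

The loupe has been left lying through the open door of the crack tester's cubby. Lift it out and lay it gently, flat in the wooden tray, then slide the acrylic door fully shut, and then turn the isolator handle on the tilted console from off to on, its middle detent, and leave it resting there. Leave the other gear, the quick link in the cubby included, where it lies.

Things in the scene. Friction and masses are not known exactly. Their poses are not given: they have to be found in the camera images.
- cubby: Fixed plywood cubby 150 (x) x 260 (y) x 150 mm high. Origin on the slate under its centre; its front faces its -x. No floor but the slate; clear back, clear roof from 144 mm up. Front: the y > 0 half is a fixed clear panel, the y < 0 half (y = -122 to 0) the doorway. A rail along the front, 137 to 150 mm up, reaches out to x = -91 mm, above the loupe.
- door (a joint): Clear sliding door 135 mm wide, 136 mm high, 79 to 86 mm before the cubby's centre. Value in m: 0 shut (firm stop), 0.13 fully open; starts 0.105 to 0.13. It opens towards the cubby's +y: push it towards the cubby's -y to shut it. About 1.5 N of friction; it stays where it is left.
- door_pull (a point): Point in the door's pull, an upright square steel bar 14 x 14 mm, from 95 to 160 mm above the slate, 28 mm clear of the door on two stems (104 and 128 mm up). The point is on the bar's axis, 15 mm below its top. Axes as the cubby's. Grip it from above with the fingers on its +y and -y sides.
- loupe: Walnut-handled brass loupe 144 mm long, about 110 g, lying flat. Origin on its underside at mid-length; x from handle to head, z up. Head: disc 44 mm across, 12 thick, centre x = +50. Handle: 16 mm round, x = -72 to +22, centre line 8 mm up. Balances near x = 0. Its head starts inside the doorway under rail and roof: lean the gripper back, draw it out 70 mm, then raise it.
- tray: Fixed wooden tray, outside 200 (x) x 115 (y) x 16 mm high, walls and floor 5 mm thick, lined with thin grey felt. Origin on the slate under its centre; inner floor 5 mm above it. The loupe goes in lengthwise, either way round.
- console: Crack tester's console, fixed: grey enclosure 150 x 150 x 50 mm on a foot. Origin on the slate; the middle of its face is 99 mm above the point x = -60 mm, tilted 35 degrees towards the console's -x, rising to +x. Ticks round the handle, seen facing the panel: off (short, straight up the slope), on (long, 60 degrees clockwise), third (short, 120 degrees clockwise: demagnetise).
- isolator (a joint): Angle of the isolator handle in rad, growing clockwise seen facing the panel. Spring detents at 0 (off, pointer straight up the slope; the start), 1.047 (on) and 2.094 (third position). It takes about 0.2 N m to leave one; let go between two, it turns by itself to the nearer (halfway points at 0.52 and 1.57).
- isolator_grip (a point): Point on the handle's turning axis in the middle of its grip, 22 mm off the panel. z points out of the panel along the axis, x to the pointer end; it turns with the handle. The black grip bar is 14 mm wide (y), 26 mm high (13 either side of this point), from x = -25 to +37 mm, white line at the pointer end, on a disc 56 mm across, 9 mm high.
- carabiner: Yellow carabiner 110 x 60 mm, 11 mm thick, lying before the console: leave it alone. Origin at its underside.
- rappel_ring: Dull steel ring 48 mm across, 10 mm thick, lying before the cubby's fixed panel: leave it alone. Origin at its underside.
- tri_link: Three-cornered steel quick link about 55 mm, 12 mm thick, the specimen lying in the cubby: leave it alone. Origin at its underside.
- pulley: Rescue pulley, 60 mm across, 80 mm long, 22 mm high, lying beyond the tray: leave it alone. Origin at its underside.
- jar: Closed grey jar 52 mm across, 110 mm high, at the back: leave it alone. Origin at its underside.
Not all that is in view belongs to the job. What is shaped like the console but yellow is not meant.

How it is judged:
On the way, in this order (a step that is already met when the one before it is completed fails the run):
1. the loupe lies released in the tray (x of loupe in the frame of tray between -0.09 and 0.09 m and y of loupe in the frame of tray between -0.048 and 0.048 m and z of loupe in the frame of tray below 0.01 m and angle between loupe's own z axis and vertical below 0.12 rad and linear speed of loupe below 0.02 m/s and contact force between loupe and the fingers below 0.05 N), for 0.2 s.
2. the door is fully shut (value of joint door below 0.006 m), for 0.2 s.
3. the isolator handle is at its on detent (value of joint isolator between 0.92 and 1.17 rad), for 0.2 s.
At the end, for the whole second after the job is handed in: The loupe lies flat (within 7 degrees), still and released on the tray's floor; the door is shut to within 6 mm; the isolator handle rests within 7 degrees of on (60 degrees clockwise from off) (all of step 1 and all of step 3 and value of joint door below 0.006 m and velocity of joint isolator between -0.1 and 0.1 rad/s); the robot touches nothing.
It fails at once if the loupe is dropped into the tray (faster than 0.6 m/s close over it, a fall of about 20 mm) (horizontal distance between loupe and tray below 0.08 m and height (world z) of loupe below 0.05 m and linear speed of loupe above 0.6 m/s).
It fails at once if a bystander is moved by more than 30 mm (distance of any of carabiner, rappel_ring, tri_link, pulley, jar from where it was at the start of the episode above 0.03 m).
It also fails if it takes over 72 s, if anything falls off the work surface, if the arm or the gripper's body presses on something with over 40 N, if the wrist force passes 120 N, or if a joint passes its speed limit or range.

## Working session

There is one attempt and no reset: what is moved stays moved. The work goes in short steps, Python scripts to look and compute and a tool call to move; the robot and the scene stay as the last step left them, time stands still between calls to the robot, and variables do not carry over. Pictures are saved under pics/ and viewed, at most 10 in all, crops included, and the job is handed in when it is done.

Besides the shell and the picture viewer there is one more tool, called after "Emit:" as name(argument=value, ...) on one line, values as JSON. jog_arm: Moves the arm, as the interface text tells. Its arguments: {"type":"object","properties":{"deltas":{"type":"array"},"squeeze":{"type":"number"}},"required":["deltas"]}

```bash
mkdir -p pics; ls
cat > h.py <<'E'
import numpy as np, cv2
from cell import bot
from scipy.spatial.transform import Rotation as R
def cloud(cam,d):
    m=bot.camera_model(cam);K=np.array(m['mtx']);T=np.array(m['pose'])
    v,u=np.mgrid[0:480,0:640]
    x=(u-K[0,2])/K[0,0]*d;y=(v-K[1,2])/K[1,1]*d
    P=np.stack([x,-y,-d],-1)@T[:3,:3].T+T[:3,3]
    P[d<=0]=np.nan
    return P
E
python3 - <<'E'
from h import *
s=bot.get_state();print(s)
ims=[]
for c in ['scene','top']:
    im,d=bot.snapshot(c);np.savez(c,im=im,d=d);cv2.imwrite(f'pics/{c}.png',im[...,::-1])
    m=bot.camera_model(c);print(c,{k:np.round(v,3).tolist() if not isinstance(v,str) else v for k,v in m.items()})
    P=cloud(c,d)
    for n in ['cubby','door','door_pull','loupe','tray','console','isolator','carabiner','rappel_ring','tri_link','pulley','jar']:
        for r in bot.masks_of(n,c)[:2]:
            q=P[r['mask']];q=q[~np.isnan(q[:,0])]
            print(n,round(r['p'],2),np.round(r['box']).tolist(),np.round(np.median(q,0),3) if len(q) else '',np.round(np.percentile(q,[3,97],axis=0),3).tolist() if len(q) else '')
E
```

```text
pics
{'t': 0.0, 'joint_positions': array([ 1.23680047,  0.53718812, -0.0044709 ,  1.53883371,  0.0026213 ,
        1.06724631, -0.07121456]), 'dq': array([ 0.00030721, -0.0012106 ,  0.00081668, -0.00109113,  0.00034692,
       -0.00118825,  0.00059436]), 'joint_torque': array([-8.85958380e-04, -5.70992446e+01,  9.90506485e-01, -2.51602006e+01,
       -5.62941330e-02,  1.79151638e-02,  1.46090242e-04]), 'tcp_pos': array([ 0.17184893, -0.62629837,  0.25683986]), 'ee_rot': array([-8.16706423e-04,  9.91042348e-01,  1.33545375e-01, -1.72991546e-04]), 'contact_force': array([-0.71754341, -0.60271155,  0.09954249]), 'wrist_torque': array([ 0.0040106 ,  0.00134208, -0.01283249]), 'grip_force': 0.0, 'grip_width': 1.0006172332438823}
scene {'mtx': [[548.969, 0.0, 315.471], [0.0, 548.969, 244.157], [0.0, 0.0, 1.0]], 'pose': [[1.0, -0.012, -0.007, 0.531], [0.007, 0.877, -0.48, -0.541], [0.012, 0.48, 0.877, 1.114], [0.0, 0.0, 0.0, 1.0]]}
cubby 0.86 [319.0, 92.0, 408.0, 221.0] [0.652 0.218 0.146] [[0.569, 0.134, 0.013], [0.733, 0.388, 0.151]]
door 0.51 [318.0, 106.0, 333.0, 127.0] [0.554 0.336 0.1
[... 2673 characters left out ...]
 0.096], [0.645, -0.251, 0.147]]
carabiner 0.83 [416.0, 288.0, 475.0, 324.0] [ 0.464 -0.256  0.01 ] [[0.431, -0.309, -0.002], [0.491, -0.2, 0.014]]
carabiner 0.46 [74.0, 135.0, 248.0, 259.0] [0.648 0.268 0.149] [[0.569, 0.139, 0.044], [0.733, 0.392, 0.153]]
rappel_ring 0.64 [116.0, 267.0, 142.0, 292.0] [0.51  0.363 0.008] [[0.489, 0.342, -0.002], [0.532, 0.384, 0.013]]
tri_link 0.3 [415.0, 290.0, 473.0, 323.0] [ 0.462 -0.255  0.01 ] [[0.433, -0.308, 0.004], [0.49, -0.2, 0.014]]
pulley 0.82 [321.0, 137.0, 354.0, 178.0] [ 0.746 -0.053  0.022] [[0.716, -0.077, 0.002], [0.787, -0.026, 0.027]]
jar 0.77 [273.0, 130.0, 300.0, 173.0] [0.739 0.047 0.107] [[0.726, 0.024, 0.015], [0.769, 0.069, 0.112]]
```

View pics/top.png

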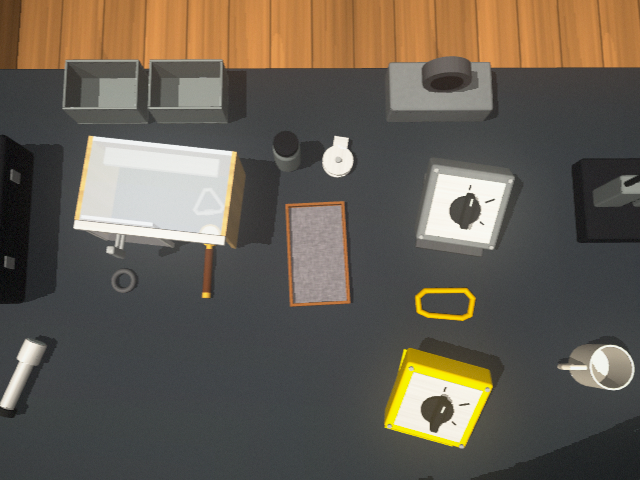

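View pics/scene.png

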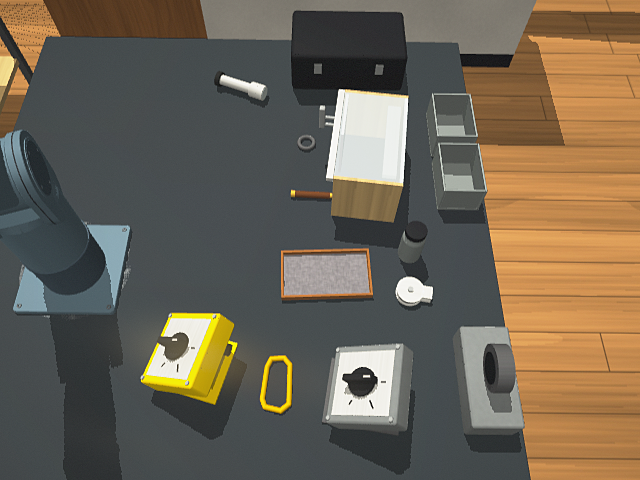

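Run:
```python
from h import *
for c in ['top','scene']:
    z=np.load(c+'.npz');P=cloud(c,z['d']).reshape(-1,3);P=P[~np.isnan(P[:,0])]
    def rect(n,lo,hi):
        q=P[((P>lo)&(P<hi)).all(1)]
        r=cv2.minAreaRect(q[:,:2].astype(np.float32));print(c,n,len(q),np.round(r[0],4),np.round(r[1],4),round(r[2],2));return q
    rect('loupe',[.44,.16,.006],[.56,.24,.022])
    rect('tray',[.43,-.1,.009],[.68,.08,.02])
    rect('cubbyroof',[.55,.1,.139],[.76,.42,.157])
    rect('pull',[.52,.29,.1],[.562,.38,.17])
    rect('ring',[.47,.32,.005],[.56,.4,.02])
    q=rect('console',[.55,-.38,.06],[.73,-.19,.137])
    # plane fit of console face
    n0=np.array([-np.sin(np.radians(35)),0,np.cos(np.radians(35))])
    from numpy.linalg import svd
    for it in range(6):
        ctr=q.mean(0);n=svd(q-ctr,full_matrices=False)[2][2];n*=np.sign(n[2])
        e=abs((q-ctr)@n);q=q[e<max(.003,.7*e.max())]
    print('plane',len(q),np.round(n,3),np.round(ctr,4),np.degrees(np.arccos(n[2])),np.degrees(np.arctan2(n[1],n[0])))
    Y=np.cross(n,[0,0,1.]);Y/=np.linalg.norm(Y);X=np.cross(n,Y)
    f=np.stack([(q-ctr)@X,(q-ctr)@Y],1).astype(np.float32);r=cv2.minAreaRect(f)
    print('face',np.round(r,4) if 0 else r, 'ctr',np.round(ctr+r[0][0]*X+r[0][1]*Y,4))
```

```text
top loupe 373 [0.5015 0.2152] [0.1167 0.046 ] 0.27
top tray 1153 [ 0.5607 -0.0097] [0.2008 0.1151] 2.39
top cubbyroof 14298 [0.6413 0.2721] [0.2627 0.1953] 83.68
top pull 191 [0.5517 0.3403] [0.0204 0.015 ] 0.29
top ring 319 [0.5133 0.3719] [0.08   0.0672] 65.83
top console 6248 [ 0.6413 -0.2786] [0.1515 0.146 ] 81.03
plane 4984 [-0.556  0.09   0.826] [ 0.6298 -0.2746  0.1018] 34.31838667731679 170.76515438081466
face ((0.0005896985530853271, -0.0018326565623283386), (0.1501505821943283, 0.14608514308929443), 89.80473327636719) ctr [ 0.629  -0.2763  0.1014]
scene loupe 199 [0.5197 0.2007] [0.0162 0.0799] 87.76
scene tray 715 [ 0.5633 -0.01  ] [0.1996 0.1187] 2.32
scene cubbyroof 6812 [0.6419 0.2725] [0.2682 0.1962] 83.37
scene pull 138 [0.5522 0.338 ] [0.0182 0.0154] 26.11
scene ring 102 [0.5135 0.3613] [0.0453 0.0463] 12.22
scene console 6066 [ 0.6436 -0.2791] [0.1506 0.1463] 81.05
plane 4589 [-0.549  0.081  0.832] [ 0.6369 -0.2836  0.1037] 33.729240601954686 171.62536170938102
face ((0.006921581923961639, 0.00562518835067749), (0.14607703685760498, 0.15050636231899261), 0.4858318567276001) ctr [ 0.632  -0.2772  0.0998]
```

Top view: the grey console is at px (465,208) and the yellow look-alike at (438,408). The grey one fits the description. The loupe handle runs along world x at (208,270), the tray is at (318,253), the door pull at (115,243), and the ring at (123,281).

```bash
cat >> h.py <<'E'
def rot(psi,tilt=0):
    """tool down, tool x at world yaw psi (deg), then tilt (deg) about tool y"""
    p=np.radians(psi);c,s=np.cos(p),np.sin(p)
    return R.from_matrix(np.array([[c,s,0],[s,-c,0],[0,0,-1.]]))*R.from_euler('y',tilt,degrees=True)
def cur():
    s=bot.get_state();q=s['ee_rot'];return np.array(s['tcp_pos']),R.from_quat([q[1],q[2],q[3],q[0]])
def plan(p0,r0,p1,r1,n,turn=None):
    w=(r0.inv()*r1).as_rotvec() if turn is None else np.array(turn)
    r=r0;out=[]
    for i in range(n):
        d=r.inv().apply((p1-p0)/n)*100
        out.append([*np.round(w/n,3).tolist(),*np.round(d,2).tolist()]);r=r*R.from_rotvec(w/n)
    print('n',n,'mm/row',round(np.linalg.norm(p1-p0)/n*1000,1),'deg/row',round(np.degrees(np.linalg.norm(w))/n,2))
    for i in range(0,n,5):print(out[i:i+5])
E
python3 - <<'E'
from h import *
for c in ['top','scene']:
    z=np.load(c+'.npz');P=cloud(c,z['d']).reshape(-1,3)
    q=P[((P>[.46,.18,.008])&(P<[.56,.23,.025])).all(1)]
    f=cv2.fitLine(q[:,:2].astype(np.float32),cv2.DIST_HUBER,0,.01,.01).ravel()
    print(c,len(q),f,'yaw',np.degrees(np.arctan(f[1]/f[0])),'xmin',np.percentile(q[:,0],[1,3]),'zmax',np.percentile(q[:,2],97))
m=bot.camera_model('wrist');print({k:np.round(v,3).tolist() if not isinstance(v,str) else v for k,v in m.items()})
p,r=cur()
A=np.array([.47,-.2,.26]);B=np.array([.45,.2,.25])
from h import *
w=(r.inv()*rot(-180)).as_rotvec();print(w)
w=np.array([0,0,-np.radians(180-15.3)])
plan(p,r,A,None,11,w*.5)
rA=r*R.from_rotvec(w*.5)
plan(A,rA,B,rot(180),10)
E
```

```text
top 360 [ 0.998983   -0.04508813  0.51776844  0.20162153] yaw -2.5842354 xmin [0.47692339 0.4786085 ] zmax 0.01897261049081093
scene 175 [ 0.9993005  -0.0373977   0.52142805  0.19905399] yaw -2.1432297 xmin [0.47997192 0.48234542] zmax 0.0165349060000125
{'mtx': [[371.648, 0.0, 323.127], [0.0, 371.648, 242.817], [0.0, 0.0, 1.0]], 'tool_from_camera': [[0.001, 0.958, 0.288, 0.075], [1.0, -0.0, -0.002, 0.001], [-0.002, 0.288, -0.958, -0.126], [0.0, 0.0, 0.0, 1.0]]}
[-7.78167888e-05 -5.01718946e-06 -2.87376911e+00]
n 11 mm/row 47.3 deg/row 7.49
[[0.0, 0.0, -0.131, 3.64, -3.02, -0.02], [0.0, 0.0, -0.131, 4.0, -2.52, -0.02], [0.0, 0.0, -0.131, 4.3, -1.98, -0.02], [0.0, 0.0, -0.131, 4.52, -1.41, -0.02], [0.0, 0.0, -0.131, 4.66, -0.8, -0.02]]
[[0.0, 0.0, -0.131, 4.73, -0.19, -0.02], [0.0, 0.0, -0.131, 4.71, 0.43, -0.02], [0.0, 0.0, -0.131, 4.62, 1.04, -0.02], [0.0, 0.0, -0.131, 4.44, 1.63, -0.02], [0.0, 0.0, -0.131, 4.19, 2.2, -0.02]]
[[0.0, 0.0, -0.131, 3.87, 2.72, -0.02]]
n 10 mm/row 40.1 deg/row 8.23
[[-0.0, -0.0, -0.144, 3.99, 0.34, 0.1], [-0.0, -0.0, -0.144, 3.9, 0.91, 0.1], [-0.0, -0.0, -0.144, 3.73, 1.45, 0.1], [-0.0, -0.0, -0.144, 3.48, 1.97, 0.1], [-0.0, -0.0, -0.144, 3.17, 2.45, 0.1]]
[[-0.0, -0.0, -0.144, 2.78, 2.88, 0.1], [-0.0, -0.0, -0.144, 2.34, 3.25, 0.1], [-0.0, -0.0, -0.144, 1.85, 3.55, 0.1], [-0.0, -0.0, -0.144, 1.33, 3.78, 0.1], [-0.0, -0.0, -0.144, 0.77, 3.93, 0.1]]
```

Emit:
jog_arm(deltas=[[[0, 0, -0.131, 3.64, -3.02, 0, 8.8], [0, 0, -0.131, 4.0, -2.52, 0, 8.8], [0, 0, -0.131, 4.3, -1.98, 0, 8.8], [0, 0, -0.131, 4.52, -1.41, 0, 8.8], [0, 0, -0.131, 4.66, -0.8, 0, 8.8]]])

```text
t: 1.8
tcp_pos: [0.3082, -0.4313, 0.258]
ee_rot: [0.0, 0.894, 0.448, -0.0]
contact_force: [0.8, -0.1, 0.7]
grip_width: 0.997
grip_force: 0.0
```

Emit:
jog_arm(deltas=[[[0, 0, -0.131, 4.73, -0.19, 0, 8.8], [0, 0, -0.131, 4.71, 0.43, 0, 8.8], [0, 0, -0.131, 4.62, 1.04, 0, 8.8], [0, 0, -0.131, 4.44, 1.63, 0, 8.8], [0, 0, -0.131, 4.19, 2.2, 0, 8.8]]])

```text
t: 2.3
tcp_pos: [0.4433, -0.2371, 0.2581]
ee_rot: [0.001, 0.703, 0.711, -0.0]
contact_force: [1.1, -0.4, -0.8]
grip_width: 0.999
grip_force: 0.0
```

Emit:
jog_arm(deltas=[[[0, 0, -0.131, 3.87, 2.72, 0, 8.8], [0, 0, -0.144, 3.99, 0.34, 0.1, 8.8], [0, 0, -0.144, 3.9, 0.91, 0.1, 8.8], [0, 0, -0.144, 3.73, 1.45, 0.1, 8.8], [0, 0, -0.144, 3.48, 1.97, 0.1, 8.8]]])

```text
t: 2.8
tcp_pos: [0.4605, -0.0384, 0.2539]
ee_rot: [0.0, 0.413, 0.911, -0.0]
contact_force: [0.2, 0.9, 0.4]
grip_width: 0.998
grip_force: 0.0
```

Emit:
jog_arm(deltas=[[[0, 0, -0.144, 3.17, 2.45, 0.1, 8.8], [0, 0, -0.144, 2.78, 2.88, 0.1, 8.8], [0, 0, -0.144, 2.34, 3.25, 0.1, 8.8], [0, 0, -0.144, 1.85, 3.55, 0.1, 8.8], [0, 0, -0.144, 1.33, 3.78, 0.1, 8.8]]])

```text
t: 3.3
tcp_pos: [0.4495, 0.1615, 0.249]
ee_rot: [0.0, 0.066, 0.998, -0.0]
contact_force: [0.3, -0.2, 0.3]
grip_width: 0.996
grip_force: 0.0
```

Emit:
jog_arm(deltas=[[[0, 0, -0.144, 0.77, 3.93, 0.1, 8.8], [0, 0, 0, 0, 0, 0, 8.8]]])

```text
t: 3.5
tcp_pos: [0.4461, 0.2059, 0.2484]
ee_rot: [0.0, -0.009, 1.0, 0.002]
contact_force: [0.8, -0.3, -0.4]
grip_width: 0.998
grip_force: 0.0
```

```bash
cat >> h.py <<'E'
def wcloud(d,p,r):
    m=bot.camera_model('wrist');K=np.array(m['mtx']);T=np.array(m['tool_from_camera'])
    v,u=np.mgrid[0:480,0:640];a=(u-K[0,2])/K[0,0];b=(v-K[1,2])/K[1,1]
    th=np.hypot(a,b);k=np.where(th>1e-9,np.tan(np.minimum(th,1.5))/np.maximum(th,1e-9),1)
    P=np.stack([a*k*d,-b*k*d,-d],-1)@T[:3,:3].T+T[:3,3]
    P=r.apply(P.reshape(-1,3)).reshape(480,640,3)+p
    P[(d<=0)|(th>1.4)]=np.nan
    return P
def wsnap(name):
    p,r=cur();im,d=bot.snapshot('wrist');cv2.imwrite(f'pics/{name}.png',im[...,::-1]);return im,wcloud(d,p,r)
E
python3 - <<'E'
from h import *
print(bot.camera_model('wrist').keys(),cur()[0])
im,P=wsnap('w1');Q=P.reshape(-1,3)
sl=Q[(abs(Q[:,2])<.01)];print('slate n',len(sl),np.nanmedian(sl[:,2]))
q=Q[((Q>[.46,.17,.008])&(Q<[.565,.24,.025])).all(1)]
f=cv2.fitLine(q[:,:2].astype(np.float32),cv2.DIST_HUBER,0,.01,.01).ravel()
print(len(q),f,'yaw',np.degrees(np.arctan(f[1]/f[0])),'xmin',np.percentile(q[:,0],[1,3]),'zmax',np.percentile(q[:,2],97))
for n in ['loupe','door_pull','rappel_ring']:
    for m in bot.masks_of(n,'wrist')[:1]:
        g=P[m['mask']];g=g[~np.isnan(g[:,0])];print(n,m['p'],m['box'],np.round(np.percentile(g,[2,50,98],axis=0),3).tolist())
E
```

```text
dict_keys(['mtx', 'tool_from_camera']) [0.4460506  0.20588265 0.24837604]
slate n 194894 -0.0004749761494865501
1169 [ 0.9990167  -0.04433544  0.519973    0.20226243] yaw -2.5410664 xmin [0.47905795 0.48012616] zmax 0.016468569783985608
loupe 0.68 [298.7, 238.0, 337.6, 357.6] [[0.48, 0.181, 0.004], [0.563, 0.201, 0.012], [0.618, 0.217, 0.016]]
door_pull 0.78 [374.7, 321.9, 469.7, 397.4] [[0.577, 0.27, 0.004], [0.582, 0.296, 0.05], [0.586, 0.334, 0.132]]
rappel_ring 0.9 [445.7, 248.3, 484.3, 289.4] [[0.491, 0.341, 0.003], [0.511, 0.363, 0.008], [0.534, 0.384, 0.01]]
```

View pics/w1.png

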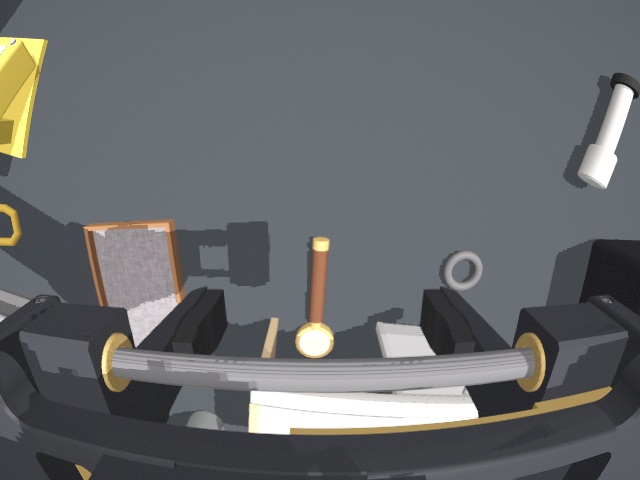

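Run:
```python
from h import *
p,r=cur();G=rot(177.5,-20);z=G.apply([0,0,1]);print(z)
g=np.array([.530,.2018,.023]);pre=g-.06*z
plan(p,r,pre,G,5)
plan(pre,G,g,G,2)
```

```text
[ 0.34169462 -0.01491871 -0.93969262]
n 5 mm/row 35.8 deg/row 4.04
[[0.001, -0.07, 0.01, -1.24, 0.08, 3.36], [0.001, -0.07, 0.01, -1.0, 0.1, 3.44], [0.001, -0.07, 0.01, -0.76, 0.11, 3.5], [0.001, -0.07, 0.01, -0.51, 0.12, 3.55], [0.001, -0.07, 0.01, -0.26, 0.13, 3.57]]
n 2 mm/row 30.0 deg/row 0.0
[[0.0, 0.0, 0.0, 0.0, -0.0, 3.0], [0.0, 0.0, 0.0, 0.0, -0.0, 3.0]]
```

Emit:
jog_arm(deltas=[[[0.001, -0.07, 0.01, -1.24, 0.08, 3.36, 4.4], [0.001, -0.07, 0.01, -1.0, 0.1, 3.44, 4.4], [0.001, -0.07, 0.01, -0.76, 0.11, 3.5, 4.4], [0.001, -0.07, 0.01, -0.51, 0.12, 3.55, 4.4], [0.001, -0.07, 0.01, -0.26, 0.13, 3.57, 4.4]]])

```text
t: 4.2
tcp_pos: [0.5075, 0.2013, 0.0871]
ee_rot: [0.167, 0.023, 0.986, -0.004]
contact_force: [2.1, -0.1, -0.2]
grip_width: 0.569
grip_force: 0.0
```

Emit:
jog_arm(deltas=[[[0, 0, 0, 0, 0, 0, 4.4], [0, 0, 0, 0, 0, 0, 4.4]]])

```text
t: 4.4
tcp_pos: [0.5074, 0.203, 0.089]
ee_rot: [0.166, 0.021, 0.986, -0.004]
contact_force: [-0.6, 0.2, 0.3]
grip_width: 0.503
grip_force: 0.0
```

Run:
```python
from h import *
p,r=cur();G=rot(177.5,-20)
im,P=wsnap('w2');Q=P.reshape(-1,3)
q=Q[((Q>[.46,.185,.008])&(Q<[.56,.22,.02])).all(1)]
f=cv2.fitLine(q[:,:2].astype(np.float32),cv2.DIST_HUBER,0,.01,.01).ravel()
y=f[3]+(.53-f[2])*f[1]/f[0]
print(p,r.as_matrix()[:,0],len(q),f,'y at .53',y,'xmin',np.percentile(q[:,0],[1]))
g=np.array([.530,y,.023]);plan(p,r,g,G,3)
```

```text
[0.50737634 0.20302755 0.08904624] [-0.94395455  0.04095971 -0.32752421] 3365 [ 0.99903464 -0.04392929  0.5132945   0.20288832] y at .53 0.20215376 xmin [0.47877867]
n 3 mm/row 23.3 deg/row 0.29
[[-0.0, -0.005, 0.0, 0.01, 0.0, 2.33], [-0.0, -0.005, 0.0, 0.02, 0.0, 2.33], [-0.0, -0.005, 0.0, 0.03, 0.0, 2.33]]
```

View pics/w2.png

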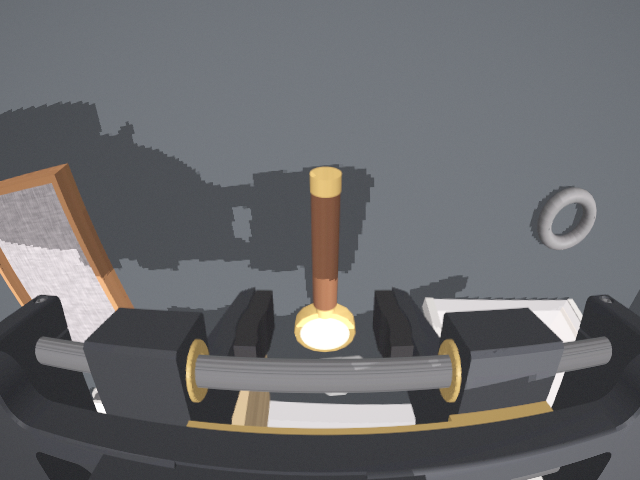

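The loupe sits centred between the fingers, with its handle from (326,180) to (325,300). I'll descend and grip.

Emit:
jog_arm(deltas=[[[0, -0.005, 0, 0, 0, 2.33, 4.4], [0, -0.005, 0, 0, 0, 2.33, 4.4], [0, -0.005, 0, 0, 0, 2.33, 4.4], [0, 0, 0, 0, 0, 0, 4.4], [0, 0, 0, 0, 0, 0, 4.4]]])

```text
t: 4.95
tcp_pos: [0.5314, 0.2027, 0.024]
ee_rot: [0.174, 0.022, 0.984, -0.003]
contact_force: [0.0, 0.1, 0.7]
grip_width: 0.499
grip_force: 0.0
```

Emit:
jog_arm(deltas=[[[0, 0, 0, 0, 0, 0, 0.8], [0, 0, 0, 0, 0, 0, 0.8], [0, 0, 0, 0, 0, 0, 0.8], [0, 0, 0, 0, 0, 0, 0.8], [0, 0, 0, 0, 0, 0, 0.8]]], squeeze=25)

```text
t: 5.45
tcp_pos: [0.5308, 0.203, 0.0232]
ee_rot: [0.174, 0.021, 0.984, -0.003]
contact_force: [-1.9, -1.6, 6.7]
grip_width: 0.173
grip_force: 25.0
```

Emit:
jog_arm(deltas=[[[0, 0, 0, 0, 0, 0, 0.8], [0, 0, 0, 0, 0, 0, 0.8]]])

```text
t: 5.65
tcp_pos: [0.5308, 0.203, 0.0232]
ee_rot: [0.174, 0.021, 0.984, -0.003]
contact_force: [-2.4, -2.0, 6.7]
grip_width: 0.173
grip_force: 25.0
```

Run:
```python
from h import *
p,r=cur();G=r;print(p,r.as_matrix().round(3).tolist())
a=p+[0,0,.006];b=a-[.09,-.003,0];c=np.array([b[0]+.02,.12,.10])
plan(p,r,a,r,1);plan(a,r,b,r,4);plan(b,r,b+[0,0,.07],r,2)
```

```text
[0.53076575 0.2030118  0.02317594] [[-0.938, 0.043, 0.343], [0.041, 0.999, -0.014], [-0.343, 0.001, -0.939]]
n 1 mm/row 6.0 deg/row 0.0
[[0.0, 0.0, 0.0, -0.21, 0.0, -0.56]]
n 4 mm/row 22.5 deg/row 0.0
[[0.0, 0.0, 0.0, 2.11, -0.02, -0.77], [0.0, 0.0, 0.0, 2.11, -0.02, -0.77], [0.0, 0.0, 0.0, 2.11, -0.02, -0.77], [0.0, 0.0, 0.0, 2.11, -0.02, -0.77]]
n 2 mm/row 35.0 deg/row 0.0
[[0.0, 0.0, 0.0, -1.2, 0.0, -3.29], [0.0, 0.0, 0.0, -1.2, 0.0, -3.29]]
```

Emit:
jog_arm(deltas=[[[0, 0, 0, -0.2, 0, -0.56, 0.8], [0, 0, 0, 2.11, 0, -0.77, 0.8], [0, 0, 0, 2.11, 0, -0.77, 0.8], [0, 0, 0, 2.11, 0, -0.77, 0.8], [0, 0, 0, 2.11, 0, -0.77, 0.8]]])

```text
t: 6.15
tcp_pos: [0.4397, 0.2067, 0.0286]
ee_rot: [0.174, 0.021, 0.985, -0.003]
contact_force: [-0.6, 1.1, -1.5]
grip_width: 0.173
grip_force: 25.0
```

Emit:
jog_arm(deltas=[[[0, 0, 0, -1.2, 0, -3.29, 0.8], [0, 0, 0, -1.2, 0, -3.29, 0.8], [0, 0, 0, 0, 0, 0, 0.8]]])

```text
t: 6.45
tcp_pos: [0.442, 0.2078, 0.1007]
ee_rot: [0.176, 0.022, 0.984, -0.002]
contact_force: [0.3, 0.8, -0.5]
grip_width: 0.175
grip_force: 25.0
```

Run:
```python
from h import *
p,r=cur();im,P=wsnap('w3');Q=P.reshape(-1,3)
print(p,bot.get_state()['grip_width'])
m=bot.masks_of('loupe','wrist')[:1]
for k in m:
    g=P[k['mask']];g=g[~np.isnan(g[:,0])];print(k['p'],k['box'],np.round(np.percentile(g,[2,50,98],axis=0),3).tolist())
    h=g[(g[:,0]<p[0]-.012)&(abs(g[:,1]-p[1])<.02)];c=np.polyfit(h[:,0],h[:,2],1);print('handle slope deg',np.degrees(np.arctan(c[0])),'z at tcp x',np.polyval(c,p[0]),len(h),'end x',np.percentile(h[:,0],1))
    c=np.polyfit(h[:,0],h[:,1],1);print('yaw',np.degrees(np.arctan(c[0])))
G=rot(182.4,-20);t=np.array([.541,-.0105,.10])
plan(p,r,t,G,6)
```

```text
[0.44203633 0.207833   0.10074141] 0.16901506129052046
0.75 [287.7, 179.1, 362.3, 412.7] [[0.39, 0.191, 0.078], [0.422, 0.208, 0.091], [0.528, 0.218, 0.094]]
handle slope deg 5.245563541507538 z at tcp x 0.0939358161000178 4794 end x 0.3898583315560347
yaw -2.2421080672439104
n 6 mm/row 40.0 deg/row 0.82
[[-0.004, 0.001, -0.014, -1.69, -3.56, 0.62], [-0.004, 0.001, -0.014, -1.65, -3.59, 0.61], [-0.004, 0.001, -0.014, -1.6, -3.61, 0.59], [-0.004, 0.001, -0.014, -1.55, -3.64, 0.57], [-0.004, 0.001, -0.014, -1.5, -3.66, 0.56]]
[[-0.004, 0.001, -0.014, -1.45, -3.68, 0.54]]
```

View pics/w3.png

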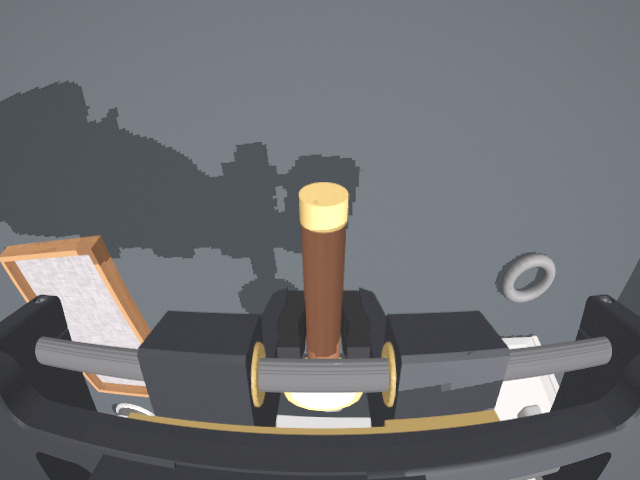

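Emit:
jog_arm(deltas=[[[-0.004, 0.001, -0.014, -1.69, -3.56, 0.62, 0.8], [-0.004, 0.001, -0.014, -1.65, -3.59, 0.61, 0.8], [-0.004, 0.001, -0.014, -1.6, -3.61, 0.59, 0.8], [-0.004, 0.001, -0.014, -1.55, -3.64, 0.57, 0.8], [-0.004, 0.001, -0.014, -1.5, -3.66, 0.56, 0.8]]])

```text
t: 7.05
tcp_pos: [0.5229, 0.0232, 0.0956]
ee_rot: [0.17, -0.016, 0.985, 0.0]
contact_force: [0.4, 1.1, -1.4]
grip_width: 0.171
grip_force: 25.0
```

Emit:
jog_arm(deltas=[[[-0.004, 0.001, -0.014, -1.45, -3.68, 0.54, 0.8], [0, 0, 0, 0, 0, 0, 0.8], [0, 0, 0, 0, 0, 0, 0.8]]])

```text
t: 7.35
tcp_pos: [0.5392, -0.0134, 0.0956]
ee_rot: [0.17, -0.02, 0.985, 0.001]
contact_force: [-0.2, 0.9, -1.5]
grip_width: 0.174
grip_force: 25.0
```

Run:
```python
from h import *
p,r=cur();im,P=wsnap('w4');print(p,r.as_matrix()[:,0].round(3))
for k in bot.masks_of('loupe','wrist')[:1]:
    g=P[k['mask']];g=g[~np.isnan(g[:,0])]
    for x in np.arange(-.055,.09,.01):
        b=g[abs(g[:,0]-p[0]-x)<.005]
        if len(b)>15:print(round(x,3),len(b),'ztop',np.percentile(b[:,2],90).round(4),'y',np.mean(b[:,1]).round(4))
Q=P.reshape(-1,3);t=Q[((Q>[.42,-.1,.009])&(Q<[.7,.08,.02])).all(1)]
print('tray',len(t),cv2.minAreaRect(t[:,:2].astype(np.float32)))
f=Q[((Q>[.48,-.05,-.003])&(Q<[.64,.03,.009])).all(1)];print('floor',np.median(f[:,2]),len(f))
```

```text
[ 0.53918748 -0.01342765  0.09559193] [-0.942 -0.039 -0.335]
-0.055 1157 ztop 0.0884 y -0.0161
-0.045 1154 ztop 0.0892 y -0.0159
-0.035 1060 ztop 0.0887 y -0.0154
-0.025 868 ztop 0.0883 y -0.0152
-0.015 784 ztop 0.0881 y -0.0148
-0.005 672 ztop 0.088 y -0.0149
0.005 572 ztop 0.0878 y -0.0147
0.015 494 ztop 0.0877 y -0.0135
0.025 429 ztop 0.0876 y -0.0135
0.035 105 ztop 0.0865 y -0.0151
0.065 103 ztop 0.0838 y -0.0089
0.075 580 ztop 0.0837 y -0.0115
0.085 347 ztop 0.0833 y -0.0118
tray 8058 ((0.5628945827484131, -0.00942075252532959), (0.20007233321666718, 0.11608273535966873), 2.5091376304626465)
floor 0.004958546717782168 19968
```

Run:
```python
from h import *
p,r=cur()
a=p+[.003,.004,-.055];plan(p,r,a,r,2);plan(a,r,a-[0,0,.0115],r,2)
plan(a,r,a+[0,0,.1],r,2)
```

```text
n 2 mm/row 27.6 deg/row 0.0
[[0.0, 0.0, 0.0, 0.77, 0.2, 2.64], [0.0, 0.0, 0.0, 0.77, 0.2, 2.64]]
n 2 mm/row 5.8 deg/row 0.0
[[0.0, 0.0, 0.0, 0.19, 0.0, 0.54], [0.0, 0.0, 0.0, 0.19, 0.0, 0.54]]
n 2 mm/row 50.0 deg/row 0.0
[[0.0, 0.0, 0.0, -1.68, -0.02, -4.71], [0.0, 0.0, 0.0, -1.68, -0.02, -4.71]]
```

Emit:
jog_arm(deltas=[[[0, 0, 0, 0.77, 0.2, 2.64, 0.8], [0, 0, 0, 0.77, 0.2, 2.64, 0.8], [0, 0, 0, 0, 0, 0, 0.8], [0, 0, 0, 0.19, 0, 0.54, 0.8], [0, 0, 0, 0.19, 0, 0.54, 0.8]]])

```text
t: 7.95
tcp_pos: [0.5427, -0.0074, 0.041]
ee_rot: [0.171, -0.023, 0.985, 0.001]
contact_force: [-0.3, -0.9, -1.2]
grip_width: 0.168
grip_force: 25.0
```

Emit:
jog_arm(deltas=[[[0, 0, 0, 0, 0, 0, 0.8], [0, 0, 0, 0, 0, 0, 0.8], [0, 0, 0, 0, 0, 0, 0.8]]])

```text
t: 8.25
tcp_pos: [0.5431, -0.0087, 0.0412]
ee_rot: [0.171, -0.022, 0.985, 0.0]
contact_force: [0.3, 0.3, -1.5]
grip_width: 0.168
grip_force: 25.0
```

Emit:
jog_arm(deltas=[[[0, 0, 0, 0.19, 0, 0.54, 0.8], [0, 0, 0, 0, 0, 0, 0.8]]])

```text
t: 8.45
tcp_pos: [0.5428, -0.0091, 0.0349]
ee_rot: [0.171, -0.022, 0.985, 0.0]
contact_force: [0.0, 0.1, -1.3]
grip_width: 0.169
grip_force: 25.0
```

Emit:
jog_arm(deltas=[[[0, 0, 0, 0.1, 0, 0.3, 0.8], [0, 0, 0, 0, 0, 0, 0.8]]])

```text
t: 8.65
tcp_pos: [0.5429, -0.0093, 0.0316]
ee_rot: [0.171, -0.022, 0.985, 0.0]
contact_force: [0.1, 0.5, -0.4]
grip_width: 0.169
grip_force: 25.0
```

Emit:
jog_arm(deltas=[[[0, 0, 0, 0.06, 0, 0.18, 0.8], [0, 0, 0, 0, 0, 0, 0.8]]])

```text
t: 8.85
tcp_pos: [0.543, -0.0093, 0.0297]
ee_rot: [0.171, -0.022, 0.985, 0.0]
contact_force: [1.0, -0.0, -1.3]
grip_width: 0.171
grip_force: 25.0
```

Emit:
jog_arm(deltas=[[[0, 0, 0, 0.03, 0, 0.08, 0.8], [0, 0, 0, 0, 0, 0, 0.8], [0, 0, 0, 0, 0, 0, 0.8]]])

```text
t: 9.15
tcp_pos: [0.5431, -0.0093, 0.029]
ee_rot: [0.171, -0.022, 0.985, 0.0]
contact_force: [-0.5, -0.3, -1.7]
grip_width: 0.173
grip_force: 25.0
```

Emit:
jog_arm(deltas=[[[0, 0, 0, 0.03, 0, 0.09, 0.8], [0, 0, 0, 0, 0, 0, 0.8], [0, 0, 0, 0, 0, 0, 0.8]]])

```text
t: 9.45
tcp_pos: [0.5432, -0.0093, 0.0282]
ee_rot: [0.171, -0.022, 0.985, 0.0]
contact_force: [-0.8, -0.5, 3.9]
grip_width: 0.168
grip_force: 25.0
```

Emit:
jog_arm(deltas=[[[0, 0, 0, 0, 0, 0, 2.2], [0, 0, 0, 0, 0, 0, 3.2], [0, 0, 0, 0, 0, 0, 4.0], [0, 0, 0, 0, 0, 0, 4.0], [0, 0, 0, 0, 0, 0, 4.0]]])

```text
t: 9.95
tcp_pos: [0.5431, -0.0092, 0.028]
ee_rot: [0.171, -0.022, 0.985, 0.0]
contact_force: [-0.3, -0.5, -0.1]
grip_width: 0.453
grip_force: 0.0
```

Emit:
jog_arm(deltas=[[[0, 0, 0, 0, 0, -3, 4.0], [0, 0, 0, 0, 0, -4, 4.0], [0, 0, 0, 0, 0, -4, 4.0], [0, 0, 0, -1, 0, -4, 4.0], [0, 0, 0, -1.5, 0, -4, 4.0]]])

```text
t: 10.45
tcp_pos: [0.5086, -0.0101, 0.1973]
ee_rot: [0.17, -0.021, 0.985, -0.001]
contact_force: [1.5, -1.1, -0.4]
grip_width: 0.455
grip_force: 0.0
```

Run:
```python
from h import *
p,r=cur();print(p)
im,d=bot.snapshot('scene');P=cloud('scene',d)
cv2.imwrite('pics/s2.png',cv2.resize(im[80:320,240:480,::-1],None,fx=2.4,fy=2.4))
Q=P.reshape(-1,3);q=Q[((Q>[.47,-.045,.0095])&(Q<[.66,.03,.03])).all(1)]
print(len(q),cv2.minAreaRect(q[:,:2].astype(np.float32)),np.percentile(q,[2,50,98],axis=0).round(4))
c=np.polyfit(q[:,0],q[:,2],1);print(c)
# door pull
q=Q[((Q>[.53,.3,.09])&(Q<[.562,.38,.17])).all(1)];print('pull',len(q),np.percentile(q,[2,50,98],axis=0).round(4))
q=Q[((Q>[.53,.3,.153])&(Q<[.575,.38,.17])).all(1)];print('pulltop',len(q),q.mean(0),np.percentile(q,[2,98],axis=0).round(4))
```

```text
[ 0.50859277 -0.01008497  0.19725508]
627 ((0.5763319730758667, -0.005052480846643448), (0.1684626042842865, 0.06274830549955368), 3.6523942947387695) [[ 0.4952 -0.0277  0.0101]
 [ 0.5926 -0.0116  0.0153]
 [ 0.6588  0.0133  0.0213]]
[-0.02079287  0.02749766]
pull 151 [[0.5445 0.3309 0.095 ]
 [0.5518 0.3359 0.1309]
 [0.5614 0.345  0.1597]]
pulltop 31 [0.55197449 0.33903699 0.1571068 ] [[0.5456 0.3338 0.1534]
 [0.5581 0.3457 0.1614]]
```

View pics/s2.png

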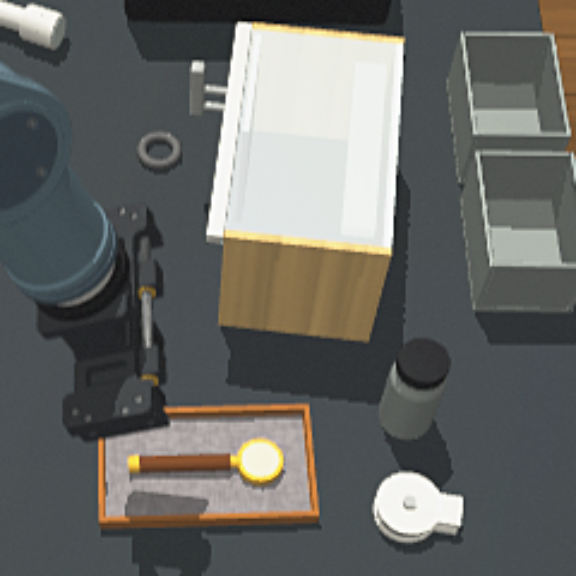

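Loupe is lying in the tray (crop px 130–285, 463) and released. Next is the door.

Run:
```python
from h import *
p,r=cur();G=rot(173.7)
a=np.array([.552,.339,.24]);plan(p,r,a,G,9);plan(a,G,a-[0,0,.093],G,3)
d=np.array([-.11,-.994,0])*.105;plan(a,G,a+d,G,5)
```

```text
n 9 mm/row 39.2 deg/row 2.44
[[0.002, 0.039, 0.017, -0.71, 3.85, -0.2], [0.002, 0.039, 0.017, -0.64, 3.86, -0.24], [0.002, 0.039, 0.017, -0.56, 3.87, -0.27], [0.002, 0.039, 0.017, -0.49, 3.88, -0.3], [0.002, 0.039, 0.017, -0.41, 3.89, -0.32]]
[[0.002, 0.039, 0.017, -0.33, 3.89, -0.34], [0.002, 0.039, 0.017, -0.25, 3.9, -0.36], [0.002, 0.039, 0.017, -0.17, 3.9, -0.38], [0.002, 0.039, 0.017, -0.09, 3.9, -0.39]]
n 3 mm/row 31.0 deg/row 0.0
[[0.0, 0.0, 0.0, 0.0, 0.0, 3.1], [0.0, 0.0, 0.0, 0.0, 0.0, 3.1], [0.0, 0.0, 0.0, 0.0, 0.0, 3.1]]
n 5 mm/row 21.0 deg/row 0.0
[[0.0, 0.0, 0.0, 0.0, -2.1, 0.0], [0.0, 0.0, 0.0, 0.0, -2.1, 0.0], [0.0, 0.0, 0.0, 0.0, -2.1, 0.0], [0.0, 0.0, 0.0, 0.0, -2.1, 0.0], [0.0, 0.0, 0.0, 0.0, -2.1, 0.0]]
```

Emit:
jog_arm(deltas=[[[0.002, 0.039, 0.017, -0.71, 3.85, -0.2, 5.5], [0.002, 0.039, 0.017, -0.64, 3.86, -0.24, 5.5], [0.002, 0.039, 0.017, -0.56, 3.87, -0.27, 5.5], [0.002, 0.039, 0.017, -0.49, 3.88, -0.3, 5.5], [0.002, 0.039, 0.017, -0.41, 3.89, -0.32, 5.5]]])

```text
t: 11.0
tcp_pos: [0.5326, 0.1847, 0.2167]
ee_rot: [0.075, 0.023, 0.997, -0.001]
contact_force: [0.9, -0.1, 0.1]
grip_width: 0.623
grip_force: 0.0
```

Emit:
jog_arm(deltas=[[[0.002, 0.039, 0.017, -0.33, 3.89, -0.34, 5.5], [0.002, 0.039, 0.017, -0.25, 3.9, -0.36, 5.5], [0.002, 0.039, 0.017, -0.17, 3.9, -0.38, 5.5], [0.002, 0.039, 0.017, -0.09, 3.9, -0.39, 5.5], [0, 0, 0, 0, 0, 0, 5.5]]])

```text
t: 11.5
tcp_pos: [0.5496, 0.3444, 0.2326]
ee_rot: [-0.004, 0.054, 0.999, 0.002]
contact_force: [0.1, -0.3, 0.2]
grip_width: 0.623
grip_force: 0.0
```

Run:
```python
from h import *
p,r=cur();im,P=wsnap('w5');Q=P.reshape(-1,3);G=rot(173.7)
q=Q[((Q>[.53,.31,.153])&(Q<[.572,.37,.17])).all(1)];print(p,'pulltop',len(q),q.mean(0) if len(q) else '',np.percentile(q,[2,98],axis=0).round(4) if len(q) else '')
a=np.array([.552,.339,.147]);plan(p,r,a,G,3)
```

```text
[0.54958836 0.34443226 0.23258301] pulltop 553 [0.55047523 0.34130102 0.15854399] [[0.5446 0.3346 0.1535]
 [0.5577 0.3478 0.1606]]
n 3 mm/row 28.6 deg/row 0.17
[[0.001, -0.002, 0.001, -0.12, -0.18, 2.85], [0.001, -0.002, 0.001, -0.11, -0.18, 2.85], [0.001, -0.002, 0.001, -0.11, -0.17, 2.85]]
```

Emit:
jog_arm(deltas=[[[0, 0, 0, -0.08, -0.14, 2.85, 5.5], [0, 0, 0, -0.08, -0.14, 2.85, 5.5], [0, 0, 0, -0.08, -0.14, 2.85, 5.5], [0, 0, 0, 0, 0, 0, 5.5]]])

```text
t: 11.95
tcp_pos: [0.5504, 0.3299, 0.1428]
ee_rot: [-0.005, 0.057, 0.998, -0.003]
contact_force: [-0.1, -0.5, -0.2]
grip_width: 0.624
grip_force: 0.0
```

Emit:
jog_arm(deltas=[[[0, 0, 0, 0, 0, 0, 0.6], [0, 0, 0, 0, 0, 0, 0.6], [0, 0, 0, 0, 0, 0, 0.6], [0, 0, 0, 0, 0, 0, 0.6], [0, 0, 0, 0, 0, 0, 0.6]]], squeeze=10)

```text
t: 12.45
tcp_pos: [0.5525, 0.3349, 0.148]
ee_rot: [-0.002, 0.056, 0.998, 0.001]
contact_force: [0.7, 3.0, 0.8]
grip_width: 0.196
grip_force: 0.6
```

Emit:
jog_arm(deltas=[[[0, 0, 0, 0, -1.0, 0, 0.6], [0, 0, 0, 0, -1.5, 0, 0.6], [0, 0, 0, 0, -2.0, 0, 0.6]]])

```text
t: 12.75
tcp_pos: [0.5468, 0.29, 0.1479]
ee_rot: [-0.002, 0.056, 0.998, 0.001]
contact_force: [-1.0, 2.7, 7.9]
grip_width: 0.153
grip_force: 10.0
```

Emit:
jog_arm(deltas=[[[0, 0, 0, 0, -2.0, 0, 0.6], [0, 0, 0, 0, -1.5, 0, 0.6], [0, 0, 0, 0, -1.0, 0, 0.6], [0, 0, 0, 0, -0.5, 0, 0.6], [0, 0, 0, 0, -0.5, 0, 0.6]]])

```text
t: 13.25
tcp_pos: [0.5403, 0.234, 0.1478]
ee_rot: [-0.003, 0.056, 0.998, -0.0]
contact_force: [-2.2, 1.9, 7.3]
grip_width: 0.157
grip_force: 10.0
```

Emit:
jog_arm(deltas=[[[0, 0, 0, 0, -0.5, 0, 0.6], [0, 0, 0, 0, -0.5, 0, 0.6], [0, 0, 0, 0, 0, 0, 0.6]]])

```text
t: 13.55
tcp_pos: [0.5391, 0.2234, 0.1478]
ee_rot: [-0.003, 0.057, 0.998, -0.001]
contact_force: [-3.5, -0.5, 9.5]
grip_width: 0.156
grip_force: 10.0
```

Emit:
jog_arm(deltas=[[[0, 0, 0, 0, -0.4, 0, 0.6], [0, 0, 0, 0, 0, 0, 0.6]]])

```text
t: 13.75
tcp_pos: [0.5388, 0.2203, 0.1478]
ee_rot: [-0.003, 0.056, 0.998, -0.0]
contact_force: [-1.3, 0.9, 7.3]
grip_width: 0.159
grip_force: 10.0
```

Emit:
jog_arm(deltas=[[[0, 0, 0, 0, -0.4, 0, 0.6], [0, 0, 0, 0, 0, 0, 0.6]]])

```text
t: 13.95
tcp_pos: [0.5387, 0.2201, 0.1478]
ee_rot: [-0.002, 0.055, 0.998, 0.004]
contact_force: [1.4, 12.1, -1.5]
grip_width: 0.155
grip_force: 10.0
```

Door hit its firm stop: 12 N and no further motion. I'll release it and travel to the grey console.

Emit:
jog_arm(deltas=[[[0, 0, 0, 0, 0, 0, 3.0], [0, 0, 0, 0, 0, 0, 5.0], [0, 0, 0, 0, 0, 0, 5.0], [0, 0, 0, 0, 0, -4, 5.0], [0, 0, 0, 0, 0, -4, 5.0]]])

```text
t: 14.45
tcp_pos: [0.5382, 0.2151, 0.2266]
ee_rot: [-0.005, 0.057, 0.998, -0.002]
contact_force: [1.6, 0.4, 0.2]
grip_width: 0.562
grip_force: 0.0
```

Emit:
jog_arm(deltas=[[[0, 0, 0, 0, 0, -3, 5.0], [0, 0, 0, 0, 0, 0, 5.0]]])

```text
t: 14.65
tcp_pos: [0.5411, 0.2171, 0.2608]
ee_rot: [0.0, 0.057, 0.998, 0.001]
contact_force: [1.0, 1.0, -0.3]
grip_width: 0.569
grip_force: 0.0
```

Run:
```python
from h import *
p,r=cur();print(p)
im,P=wsnap('w6');Q=P.reshape(-1,3)
q=Q[((Q>[.52,.19,.153])&(Q<[.562,.25,.17])).all(1)];print('pulltop',len(q),q.mean(0) if len(q) else '')
G=rot(171,-35);n=-G.apply([0,0,1]);f=np.array([.631,-.2767,.1005])
pre=f+.12*n;print(n,pre)
plan(p,r,pre,G,13)
```

```text
[0.54105831 0.21707914 0.26083953]
pulltop 445 [0.5361227  0.21973904 0.15863888]
[-0.56651476  0.08972712  0.81915204] [ 0.56301823 -0.26593275  0.19879825]
n 13 mm/row 37.5 deg/row 2.7
[[0.001, -0.047, 0.003, -0.59, -3.67, 0.47], [0.001, -0.047, 0.003, -0.58, -3.67, 0.5], [0.001, -0.047, 0.003, -0.57, -3.67, 0.54], [0.001, -0.047, 0.003, -0.55, -3.67, 0.57], [0.001, -0.047, 0.003, -0.54, -3.66, 0.6]]
[[0.001, -0.047, 0.003, -0.52, -3.66, 0.62], [0.001, -0.047, 0.003, -0.5, -3.66, 0.65], [0.001, -0.047, 0.003, -0.48, -3.66, 0.68], [0.001, -0.047, 0.003, -0.46, -3.65, 0.71], [0.001, -0.047, 0.003, -0.44, -3.65, 0.73]]
[[0.001, -0.047, 0.003, -0.42, -3.65, 0.75], [0.001, -0.047, 0.003, -0.39, -3.65, 0.78], [0.001, -0.047, 0.003, -0.37, -3.65, 0.8]]
```

Emit:
jog_arm(deltas=[[[0.001, -0.047, 0.003, -0.59, -3.67, 0.47, 5], [0.001, -0.047, 0.003, -0.58, -3.67, 0.5, 5], [0.001, -0.047, 0.003, -0.57, -3.67, 0.54, 5], [0.001, -0.047, 0.003, -0.55, -3.67, 0.57, 5], [0.001, -0.047, 0.003, -0.54, -3.66, 0.6, 5]]])

```text
t: 15.2
tcp_pos: [0.5467, 0.0284, 0.2315]
ee_rot: [0.114, 0.064, 0.991, -0.01]
contact_force: [0.2, -0.3, 0.4]
grip_width: 0.57
grip_force: 0.0
```

Emit:
jog_arm(deltas=[[[0.001, -0.047, 0.003, -0.52, -3.66, 0.62, 5], [0.001, -0.047, 0.003, -0.5, -3.66, 0.65, 5], [0.001, -0.047, 0.003, -0.48, -3.66, 0.68, 5], [0.001, -0.047, 0.003, -0.46, -3.65, 0.71, 5], [0.001, -0.047, 0.003, -0.44, -3.65, 0.73, 5]]])

```text
t: 15.7
tcp_pos: [0.5552, -0.1568, 0.2079]
ee_rot: [0.229, 0.07, 0.971, -0.019]
contact_force: [-0.2, -0.6, -0.0]
grip_width: 0.571
grip_force: 0.0
```

Emit:
jog_arm(deltas=[[[0.001, -0.047, 0.003, -0.42, -3.65, 0.75, 5], [0.001, -0.047, 0.003, -0.39, -3.65, 0.78, 5], [0.001, -0.047, 0.003, -0.37, -3.65, 0.8, 5], [0, 0, 0, 0, 0, 0, 5], [0, 0, 0, 0, 0, 0, 5]]])

```text
t: 16.2
tcp_pos: [0.5596, -0.2536, 0.1935]
ee_rot: [0.286, 0.073, 0.955, -0.022]
contact_force: [0.5, 0.6, -0.1]
grip_width: 0.565
grip_force: 0.0
```

```bash
python3 - <<'E'
from h import *
p,r=cur();print(p,bot.get_state()['joint_positions'].round(2))
im,P=wsnap('w7');np.savez('w7',im=im,P=P,p=p,r=r.as_quat());Q=P.reshape(-1,3)
G=rot(171,-35);n=-G.apply([0,0,1]);f=np.array([.631,-.2767,.1005])
L=G.inv().apply(Q-f)   # panel coords: x down-slope, y, z into panel
# panel plane
s=L[(abs(L[:,0])<.065)&(abs(L[:,1])<.065)&(abs(L[:,2])<.006)&(np.hypot(L[:,0],L[:,1])>.032)]
A=np.c_[s[:,:2],np.ones(len(s))];c=np.linalg.lstsq(A,s[:,2],rcond=None)[0];print('panel n',len(s),'slopes deg',np.degrees(c[:2]).round(2),'off mm',c[2]*1000)
b=L[(np.hypot(L[:,0],L[:,1])<.05)&(L[:,2]<-.03)&(L[:,2]>-.042)]
print('bar top',len(b),cv2.minAreaRect((b[:,:2]*1000).astype(np.float32)),np.median(b[:,2]))
e=L[(np.hypot(L[:,0],L[:,1])<.07)&(L[:,2]<-.007)&(L[:,2]>-.011)];print('disc',cv2.minEnclosingCircle((e[:,:2]*1000).astype(np.float32)),len(e))
pp=G.inv().apply(p-f);print('tool in panel mm',pp*1000)
E
python3 -c "
import cv2;im=cv2.imread('pics/w7.png');cv2.imwrite('pics/w7c.png',im[150:480,120:520][:, :])"
```

```text
[ 0.55964229 -0.25358517  0.19346454] [ 1.06  0.51 -0.78  2.1   1.15  0.2   0.79]
panel n 22088 slopes deg [-0.    0.02] off mm -0.023871017350967
bar top 2125 ((-3.832508087158203, 0.375180721282959), (62.05817413330078, 13.977591514587402), 1.164459228515625) -0.034889763738369904
disc ((2.356487989425659, 0.18816827237606049), 27.87118148803711) 3328
tool in panel mm [   7.37291065   11.6674438  -118.65131936]
```

View pics/w7.png

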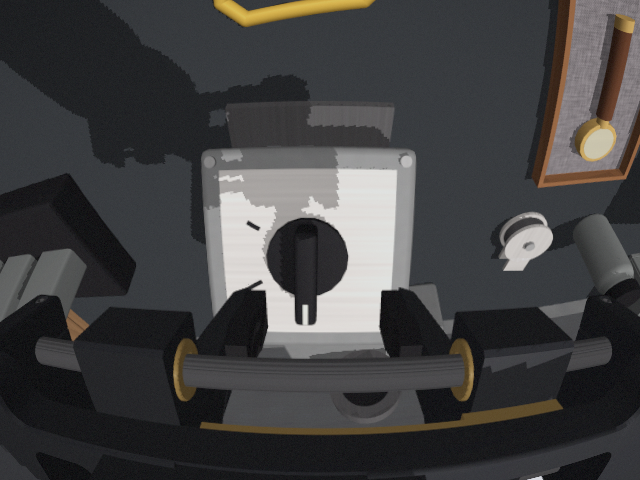

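The handle on the grey console is at px (305,270), with its white pointer at (305,315) up the slope, i.e. off. The tray and the confirmed loupe are at upper right. I'll approach while watching joint 6.

```bash
cat >> h.py <<'E'
PG=rot(171,-35);PF=np.array([.631,-.2767,.1005])
def pan(): 
    p,r=cur();w=(PG.inv()*r).as_rotvec()
    print('panel mm',(PG.inv().apply(p-PF)*1000).round(1),'rotvec deg',np.degrees(w).round(2),'q',np.array(bot.get_state()['joint_positions']).round(2));return p,r
def pt(x,y,z): return PF+PG.apply(np.array([x,y,z])/1000)
E
python3 - <<'E'
from h import *
p,r=pan();t=pt(2.2,.3,-70);plan(p,r,t,PG,4)
E
```

```text
panel mm [   6.4   13.2 -118.9] rotvec deg [-0.19  1.62 -0.34] q [ 1.06  0.51 -0.78  2.1   1.15  0.2   0.79]
n 4 mm/row 12.7 deg/row 0.42
[[0.001, -0.007, 0.001, -0.14, -0.33, 1.22], [0.001, -0.007, 0.001, -0.13, -0.32, 1.22], [0.001, -0.007, 0.001, -0.12, -0.32, 1.22], [0.001, -0.007, 0.001, -0.11, -0.32, 1.22]]
```

Emit:
jog_arm(deltas=[[[0.001, -0.007, 0.001, -0.14, -0.33, 1.22, 5], [0.001, -0.007, 0.001, -0.13, -0.32, 1.22, 5], [0.001, -0.007, 0.001, -0.12, -0.32, 1.22, 5], [0.001, -0.007, 0.001, -0.11, -0.32, 1.22, 5], [0, 0, 0, 0, 0, 0, 5]]])

```text
t: 16.75
tcp_pos: [0.5908, -0.2687, 0.1566]
ee_rot: [0.3, 0.072, 0.951, -0.024]
contact_force: [-0.1, -0.7, -0.0]
grip_width: 0.567
grip_force: 0.0
```

Run:
```python
from h import *
p,r=pan();t=pt(2.2,.3,-30);plan(p,r,t,PG,4)
```

```text
panel mm [  1.4   1.6 -69.4] rotvec deg [ 0.01  0.01 -0.29] q [ 1.01  0.63 -0.73  2.05  1.62  0.2   0.36]
n 4 mm/row 9.9 deg/row 0.07
[[-0.0, -0.0, 0.001, 0.02, -0.03, 0.99], [-0.0, -0.0, 0.001, 0.02, -0.03, 0.99], [-0.0, -0.0, 0.001, 0.02, -0.03, 0.99], [-0.0, -0.0, 0.001, 0.02, -0.03, 0.99]]
```

Emit:
jog_arm(deltas=[[[0, 0, 0.001, 0.02, -0.03, 0.99, 5], [0, 0, 0.001, 0.02, -0.03, 0.99, 5], [0, 0, 0.001, 0.02, -0.03, 0.99, 5], [0, 0, 0.001, 0.02, -0.03, 0.99, 5], [0, 0, 0, 0, 0, 0, 5]]])

```text
t: 17.25
tcp_pos: [0.6121, -0.274, 0.1243]
ee_rot: [0.3, 0.075, 0.951, -0.024]
contact_force: [0.2, -0.5, -0.1]
grip_width: 0.565
grip_force: 0.0
```

Run:
```python
from h import *
p,r=pan();print(bot.get_state()['contact_force'])
```

```text
panel mm [  2.   -0.2 -30.5] rotvec deg [ 0.04 -0.01 -0.01] q [ 1.01  0.74 -0.76  2.01  1.79  0.27  0.25]
[ 0.19735359 -0.45209299 -0.06846941]
```

Well aligned. I'll close, then turn +1.05 rad about tool z.

Emit:
jog_arm(deltas=[[[0, 0, 0, 0, 0, 0, 0.6], [0, 0, 0, 0, 0, 0, 0.6], [0, 0, 0, 0, 0, 0, 0.6], [0, 0, 0, 0, 0, 0, 0.6], [0, 0, 0, 0, 0, 0, 0.6]]], squeeze=40)

```text
t: 17.75
tcp_pos: [0.6123, -0.2731, 0.125]
ee_rot: [0.301, 0.074, 0.951, -0.023]
contact_force: [-1.1, 3.1, 2.4]
grip_width: 0.156
grip_force: 40.0
```

Emit:
jog_arm(deltas=[[[0, 0, 0, 0, 0, 0, 0.6], [0, 0, 0.06, 0, 0, 0, 0.6], [0, 0, 0.1, 0, 0, 0, 0.6], [0, 0, 0.1, 0, 0, 0, 0.6]]])

```text
t: 18.15
tcp_pos: [0.6122, -0.2733, 0.125]
ee_rot: [0.301, 0.198, 0.933, 0.016]
contact_force: [-1.1, 4.2, 1.5]
grip_width: 0.152
grip_force: 40.0
```

Run:
```python
from h import *
p,r=pan();s=bot.get_state();print(s['contact_force'],s['wrist_torque'])
```

```text
panel mm [  1.6   0.4 -31. ] rotvec deg [-0.08 -0.1  15.04] q [ 1.06  0.77 -0.83  2.    1.77  0.31  0.03]
[-1.06768485  4.20706984  1.53698786] [0.70594688 0.4189769  0.76663829]
```

Emit:
jog_arm(deltas=[[[0, 0, 0.11, 0, 0, 0, 0.6], [0, 0, 0.11, 0, 0, 0, 0.6], [0, 0, 0.11, 0, 0, 0, 0.6], [0, 0, 0.11, 0, 0, 0, 0.6], [0, 0, 0.11, 0, 0, 0, 0.6]]])

```text
t: 18.65
tcp_pos: [0.612, -0.2737, 0.1249]
ee_rot: [0.285, 0.445, 0.843, 0.098]
contact_force: [-1.3, 2.9, 2.2]
grip_width: 0.149
grip_force: 40.0
```

Emit:
jog_arm(deltas=[[[0, 0, 0.11, 0, 0, 0, 0.6], [0, 0, 0.11, 0, 0, 0, 0.6], [0, 0, 0, 0, 0, 0, 0.6]]])

```text
t: 18.95
tcp_pos: [0.6118, -0.2738, 0.1248]
ee_rot: [0.273, 0.535, 0.79, 0.128]
contact_force: [-3.1, 4.3, 3.6]
grip_width: 0.155
grip_force: 40.0
```

Run:
```python
from h import *
p,r=pan();s=bot.get_state();print(s['contact_force'],s['wrist_torque'])
```

```text
panel mm [  1.9  -0.1 -31. ] rotvec deg [-0.08 -0.06 59.22] q [ 1.17  0.86 -1.    2.    1.75  0.45 -0.64]
[-3.11655208  4.33789398  3.63522876] [0.73700041 0.54317093 0.44889644]
```

At 59°, inside the detent. I'll open and retreat along the tool axis, then look.

Emit:
jog_arm(deltas=[[[0, 0, 0, 0, 0, 0, 3.0], [0, 0, 0, 0, 0, 0, 5.0], [0, 0, 0, 0, 0, 0, 5.0], [0, 0, 0, 0, 0, 0, 5.0], [0, 0, 0, 0, 0, -1.5, 5.0]]])

```text
t: 19.45
tcp_pos: [0.6033, -0.2745, 0.1359]
ee_rot: [0.273, 0.534, 0.79, 0.126]
contact_force: [-0.2, -0.0, -0.5]
grip_width: 0.561
grip_force: 0.0
```

Emit:
jog_arm(deltas=[[[0, 0, 0, 0, 0, -2.5, 5.0], [0, 0, 0, 0, 0, -2.5, 5.0], [0, 0, 0, 0, 0, -2.5, 5.0], [0, 0, 0, 0, 0, 0, 5.0]]])

```text
t: 19.85
tcp_pos: [0.5606, -0.2679, 0.2004]
ee_rot: [0.275, 0.534, 0.79, 0.126]
contact_force: [0.5, 0.6, -0.2]
grip_width: 0.566
grip_force: 0.0
```

Run:
```python
from h import *
p,r=pan();print(bot.get_state()['contact_force'])
im,P=wsnap('w8');L=PG.inv().apply(P.reshape(-1,3)-PF)
b=L[(np.hypot(L[:,0],L[:,1])<.05)&(L[:,2]<-.03)&(L[:,2]>-.042)]
print('bar top',len(b),cv2.minAreaRect((b[:,:2]*1000).astype(np.float32)))
im,d=bot.snapshot('top');cv2.imwrite('pics/t2.png',im[...,::-1]);print(bot.get_state()['t'])
Q=cloud('top',d).reshape(-1,3)
q=Q[((Q>[.5,.18,.15])&(Q<[.56,.38,.17])).all(1)];print('pull',len(q),np.median(q,0))
q=Q[((Q>[.48,-.045,.0095])&(Q<[.645,.035,.03])).all(1)];print('loupe',len(q),np.percentile(q,[2,50,98],axis=0).round(3).tolist())
```

```text
panel mm [   0.8   -2.4 -122.5] rotvec deg [ 0.16 -0.33 59.  ] q [ 1.31  0.66 -1.09  2.09  1.44  0.38 -0.42]
[ 0.4725522   0.62263005 -0.22616947]
bar top 2149 ((-1.018763542175293, -4.312398910522461), (61.611026763916016, 14.044532775878906), 59.149837493896484)
19.95
pull 73 [0.53371521 0.21881003 0.1590343 ]
loupe 901 [[0.491, -0.031, 0.01], [0.58, -0.009, 0.018], [0.63, 0.02, 0.024]]
```

View pics/w8.png

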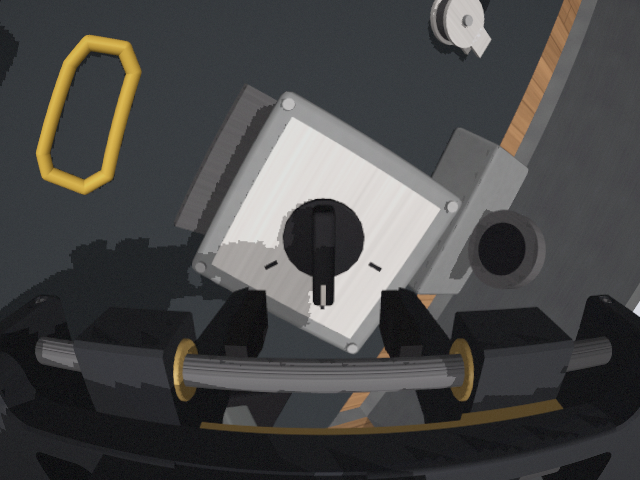

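The pointer at px (323,298) lies on the middle long tick, at 59°, with the short ticks at (271,265) and (375,267) on either side. The robot is clear, so I'm handing in.

```bash
python3 -c "
from cell import bot
print(bot.close_job())"
```

```text
the job is handed in; nothing more can be done
None
```

The job is handed in: the loupe lies flat and released in the tray, the door is pushed home to its stop, and the isolator rests on its middle detent (bar measured at 59°); the hand-in call gave no verdict, so I can't say how it was judged.

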